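# Swap the sanding block and the glue bottle between two stalls

## Task

The sanding block and the glue bottle are standing in each other's stalls on the repair bench: swap them, so that the glue bottle stands in the narrow stall and the sanding block stands in the wide stall, turned crosswise so that its broad side spans the gap from cheek to cheek. Keep both upright the whole time, same end up as now, set them down gently rather than letting them drop, fully inside the stalls and flat on their bases, and leave the offcut, tape roll and spring clamp where they are.

Things in the scene. Friction and masses are not known exactly. Their poses are not given: they have to be found in the camera images.
- sanding_block: cork-faced wooden sanding block standing on end, a plain upright block 62 mm (its x) by 42 mm (its y) by 90 mm tall (its z); the +y face is a 9 mm cork sheet, the rest wood. Origin: centre of its underside. About 0.22 kg. It starts in the narrow stall with its 42 mm thickness across the gap (its x along the stall's x), its top 15 mm below the cheeks' tops.
- glue_bottle: cream plastic glue bottle standing upright: round body 44 mm in diameter and 92 mm tall, then a shoulder, a white collar 28 mm in diameter from 104 to 116 mm, and a pointed nozzle whose tip is 140 mm above the bottle's underside. Origin: centre of its underside, z up. About 0.18 kg. It starts in the wide stall.
- narrow_stall: narrow fixed plywood stall: base plate 10 mm thick, 100 mm long (its x), with two upright wooden cheeks 12 mm thick along its long sides, their tops 115 mm above the bench. Clear gap between the cheeks (its y): 50 mm; outside width 74 mm. Open on top and at both x ends, where fingers can reach in. Origin: centre of the base's underside, on the bench; z up.
- wide_stall: wide fixed plywood stall: base plate 10 mm thick, 100 mm long (its x), with two upright wooden cheeks 12 mm thick along its long sides, their tops 115 mm above the bench. Clear gap between the cheeks (its y): 70 mm; outside width 94 mm. Open on top and at both x ends, where fingers can reach in. Origin: centre of the base's underside, on the bench; z up.
- offcut: bystander: dark wooden offcut lying flat, 140 (its x) x 45 x 25 mm high; origin: centre of its underside
- tape_roll: bystander: roll of paper tape lying flat, 100 mm outside diameter, 76 mm hole, 25 mm high; origin: centre of its underside
- spring_clamp: bystander: orange plastic spring clamp lying flat, about 145 mm long (its x, handles to -x), 75 mm wide, 22 mm high; origin: on the bench below its pivot
There are look-alikes about, which are no part of the job. Of the things that look like the glue_bottle, the larger one is meant.

How it is judged:
By the outcome, as a careful person would: the job done as asked, in the order asked, and still so for the second after the job is handed in, with the robot touching nothing.
It also fails if it takes over 72 s, if anything falls off the work surface, if the arm or the gripper's body presses on something with over 40 N, if the wrist force passes 120 N, or if a joint passes its speed limit or range.

## Robot

A 6-joint arm with a two-finger parallel gripper is mounted at the origin on the work surface. World frame = base frame: x ahead of the robot, y to its left, z up, the work surface at z = 0. Lengths are in mm, angles in rad, forces in N, time in s.
With the tool pointing down it reaches from about 300 to 775 mm from the base axis. Payload 14.6 kg.
Tool frame: the origin (TCP) lies between the finger pads; the fingertips stand arm.tip_reach ahead of it and the grasp point (between the pads) is the TCP (arm.tip_reach is the distance from the TCP to the fingertips, in mm); z points along the fingers, y is the line along which they close (so a half turn about z gives the same grasp; the last joint's range is limited). The gripper opens to 94 mm and grips with 3 to 60 N. Pads are 16 mm wide; open, the fingers measure 119 mm over their backs; the gripper's body (75 mm by 177 mm) begins 78 mm behind the grasp point.
Start: joints at [1.065, 0.3, 1.521, -0, 1.321, -0.067], TCP at [233.666, 497.885, 224.446] pointing down, gripper open.
Joint ranges: [-3.03, 3.03], [-0.79, 2.21], [0.23, 2.52], [-1.04, 4.18], [0, 3.07], [-2.55, 2.55]. Speed limits (rad/s): [2.22, 2.22, 2.57, 3.14, 3.14, 3.14].

## Interface

Orientations are given as [roll, pitch, yaw] about the fixed x, y, z axes, in that order (R = Rz(yaw) Ry(pitch) Rx(roll)).
In Python, from workcell import arm, read_camera, camera_params gives the robot as it stands.
- The arm moves only by the shell command python3 -m jog 'ROWS' [FORCE]. ROWS is JSON, one flat list of numbers, 7 for each row, row after row: the shift along the tool's x, y, z in mm, then the turn, a rotation vector about the tool's x, y, z in degrees, then the opening, from -1 (shut) to 1 (fully open). In form: [dx, dy, dz, rx, ry, rz, fingers, dx, dy, dz, rx, ry, rz, fingers, ...]. A call has 1 to 12 rows; each row is the pose to reach, as a shift and turn from the pose commanded when the call began, along the tool's axes at that moment; what a row does not reach only later rows make up. A row lasts 1/8 s, in which the tool goes at most 62.5 mm and 10.7 degrees, less where a joint would pass 70% of its speed; a pose out of reach is approached as far as the arm can. A call with a gripper value outside its range is refused whole. The fingers move at their own pace and stop on an object; FORCE is the grip in N (left out, the last holds). Time passes only in rows, so rows that repeat a pose let the fingers close. It gives the time, the measured TCP pose, the force, the opening and the grip force at its end, in the units of the state.
- arm.state(): the state, without advancing time (a new reading comes with each control period).
- read_camera(name): name is "side" or "top" or "wrist"; returns (picture, depth): 420x560x3 uint8, blue, green, red; 420x560 float32, mm along the optical axis (not along the pixel's ray), 0 where there is no reading.
- camera_params(name): a dict with "mtx" (3x3 intrinsics, pixels), "camera_from_world" (4x4, takes a point from world to camera coordinates); the wrist camera has in their place "tool_from_camera" (4x4, takes a point from camera to tool coordinates, whose origin is the TCP and whose axes are the flange's). Camera axes: x right, y down, z forward; pixel columns grow to the right and rows downward; lengths in mm; the calibration is good to about 2 mm. A picture is of the moment at which its call begins: read the wrist's pose just before it. camera_params takes no time and is no camera call.
- arm.finish_job(): hands the job in; it is judged then, once.
The state is a dict: "clock": time; "qpos": joint angles; "qd": joint speeds; "joint_efforts": joint torques, N m; "position": TCP position; "tool_rot": TCP orientation; "force": force on the tool from outside, world axes, zero at the start; "torque": the same for the moment, N m; "gripper_width": opening from 0.0 (shut) to 1.0 (fully open); "finger_force": force on a finger pad.
Only numpy, scipy, OpenCV 4.12 (cv2) and the standard library are available. Lean on these libraries where they do the work, as an engineer would, in place of code of your own. Each camera call takes 0.05 s, during which the arm holds its last target. There are 200 camera calls.

## Working session

There is one attempt and no reset: what is moved stays moved. The work goes in short steps, Python scripts to look and compute and a shell command to move; the robot and the scene stay as the last step left them, time stands still between calls to the robot, and variables do not carry over. Pictures are saved under pics/ and viewed, at most 10 in all, crops included, and the job is handed in when it is done.

```bash
ls; mkdir -p pics; python3 - <<'E'
from workcell import arm, read_camera, camera_params
import cv2,numpy as np
print(arm.tip_reach, arm.state())
for n in("top","side"):
    p,d=read_camera(n); cv2.imwrite(f"pics/{n}0.png",p); np.savez(f"pics/{n}0.npz",p=p,d=d)
    c=camera_params(n); print(n,c["mtx"],c["camera_from_world"])
print(camera_params("wrist"))
E
```

```text
pics
19.0 {'clock': 0.0, 'qpos': array([ 1.06540830e+00,  3.00465229e-01,  1.52158527e+00, -4.22710259e-05,
        1.32071364e+00, -6.65813447e-02]), 'qd': array([ 0.00034999,  0.00044631,  0.0008439 , -0.00080286, -0.00067527,
       -0.00134186]), 'joint_efforts': array([-1.67504575e-03, -5.31813347e+01, -3.52729475e+01,  7.07414676e-02,
        2.44690699e-02, -7.86356213e-05]), 'position': array([233.55559503, 497.67474045, 223.88777215]), 'tool_rot': array([-3.14042104e+00, -3.70881381e-05,  2.70279644e+00]), 'force': array([ 0.23114315, -0.57094675,  0.20244738]), 'torque': array([-0.0045461 , -0.04586198,  0.04724069]), 'finger_force': 0.0, 'gripper_width': 0.999495430693389}
top [[380.06610936   0.         277.75257105]
 [  0.         380.06610936 206.01472013]
 [  0.           0.           1.        ]] [[ 7.44336199e-03 -9.99965161e-01 -3.77798964e-03 -8.72217717e+00]
 [-9.80426565e-01 -6.55448054e-03 -1.96775987e-01  5.25893446e+02]
 [ 1.96744369e-01  5.16871632e-03 -9.80441195e-01  9.27463249e+02]
 [ 0.00000000e+00  0.00000000e+00  0.00000000e+00  1.00000000e+00]]
side [[
[... 218 characters left out ...]
952e-01 -7.88008051e-01  6.92984607e+01]
 [ 4.30314837e-02 -7.86893276e-01 -6.15586926e-01  1.56195211e+03]
 [ 0.00000000e+00  0.00000000e+00  0.00000000e+00  1.00000000e+00]]
{'mtx': array([[356.02311053,   0.        , 275.639334  ],
       [  0.        , 356.02311053, 213.02942964],
       [  0.        ,   0.        ,   1.        ]]), 'tool_from_camera': array([[ 2.83718113e-04, -9.67935939e-01, -2.51197010e-01,
         7.32210445e+01],
       [ 9.99998393e-01,  7.19222951e-04, -1.64191479e-03,
         1.70898651e-01],
       [ 1.76993498e-03, -2.51196141e-01,  9.67934588e-01,
        -1.60063795e+02],
       [ 0.00000000e+00,  0.00000000e+00,  0.00000000e+00,
         1.00000000e+00]])}
```

View pics/top0.png

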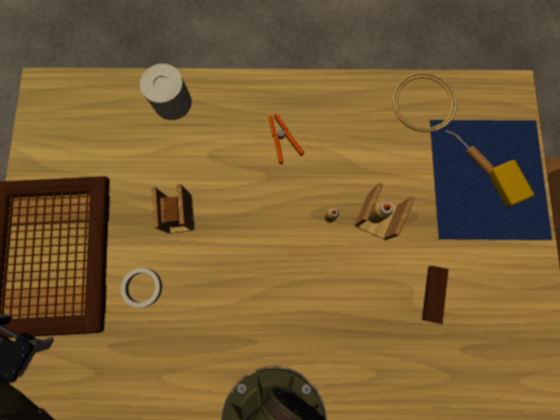

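View pics/side0.png

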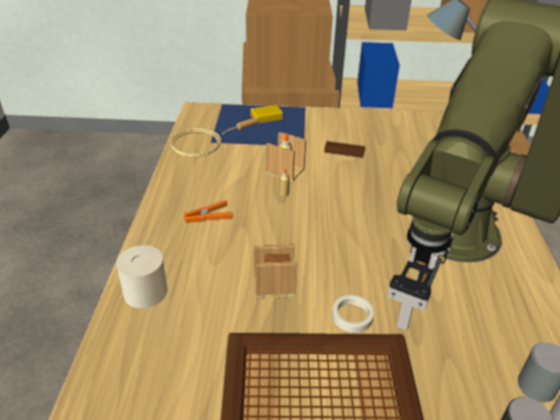

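The top view shows the narrow stall with the block at about (172,209), the wide stall with the bottle at (385,211), and the small look-alike bottle at (333,214). The side view shows the same layout. Next I'll measure from the depth data.

```bash
cat > h.py <<'E'
import numpy as np,cv2
from workcell import camera_params
def cloud(n,d,T=None):
    c=camera_params(n);K=c["mtx"];v,u=np.indices(d.shape)
    P=np.stack([(u-K[0,2])/K[0,0]*d,(v-K[1,2])/K[1,1]*d,d],-1)
    M=np.linalg.inv(c["camera_from_world"]) if T is None else T
    W=P@M[:3,:3].T+M[:3,3]; W[d<=0]=np.nan
    return W
E
python3 - <<'E'
from h import *
W={n:cloud(n,np.load(f"pics/{n}0.npz")["d"]) for n in("top","side")}
t=W["top"]
print("bench z",np.nanmedian(t[150:180,330:350,2]),np.nanmedian(W["side"][215:235,300:340,2]))
def rect(P): 
    r=cv2.minAreaRect(P[:,:2].astype(np.float32)); return np.round(r[0],1),np.round(r[1],1),round(r[2],1)
for nm,(u0,u1,v0,v1) in dict(narrow=(145,200,178,240),wide=(350,420,178,245)).items():
    P=t[v0:v1,u0:u1].reshape(-1,3);P=P[~np.isnan(P[:,2])]
    print(nm,np.histogram(P[:,2],bins=range(-10,170,10)))
    for lo,hi in((110,120),(95,107),(122,150)):
        Q=P[(P[:,2]>lo)&(P[:,2]<hi)]
        if len(Q)>3: print(lo,len(Q),rect(Q),Q.mean(0).round(1))
    Q=P[P[:,2]>5]; print("all>5",rect(Q))
    Q=P[(P[:,2]>109)&(P[:,2]<119)].astype(np.float32)
    k=cv2.kmeans(Q[:,:2].copy(),2,None,(3,50,.1),5,cv2.KMEANS_PP_CENTERS); print("km",k[2])
    for i in(0,1):print(rect(Q[k[1].ravel()==i]))
for n,(u0,u1,v0,v1) in dict(offcut=(420,450,262,326),tape=(118,165,265,310),clamp=(262,308,110,166),small=(322,345,203,225)).items():
    P=t[v0:v1,u0:u1].reshape(-1,3);Q=P[P[:,2]>10];print(n,rect(Q),Q[:,2].max())
E
```

```text
bench z -1.0799289591541879 -0.1486867535663805
narrow (array([1153,  686,   84,   48,   57,   47,   65,   59,   69,   80,  382,
        247,  415,    0,    0,    0,    0]), array([-10,   0,  10,  20,  30,  40,  50,  60,  70,  80,  90, 100, 110,
       120, 130, 140, 150, 160]))
110 415 (array([512.4, 262.2]), array([98.9, 74.9]), 7.9) [512.  262.2 114.1]
95 546 (array([512.3, 257.1]), array([99.9, 66.7]), 6.1) [506.4 261.7  99.5]
all>5 (array([512.2, 262.1]), array([100.1,  75.8]), 7.2)
km [[515.83594 230.8828 ]
 [507.84235 292.14142]]
(array([516.7, 231.3]), array([98.9, 12.4]), 7.8)
(array([508. , 292.9]), array([98.7, 12.9]), 7.9)
wide (array([2126, 1040,  184,   60,   70,   66,   73,   73,   77,   84,   97,
        173,  433,   79,   15,   17,    1]), array([-10,   0,  10,  20,  30,  40,  50,  60,  70,  80,  90, 100, 110,
       120, 130, 140, 150, 160]))
110 433 (array([ 508.7, -270.9]), array([94.3, 99.6]), 65.1) [ 507.7 -270.4  113.7]
95 161 (array([ 508.6, -269.5]), array([91.4, 99. ]), 65.0) [ 503.1 -262.   101.9]
122 99 (array([ 509.6, -263.1]), array([26. , 26.3]), 71.0) [ 508.6 -261.1  130. ]
all>5 (array([ 508.9, -270.5]), array([ 95.2, 101.1]), 65.1)
km [[ 490.93622 -306.5953 ]
 [ 523.7663  -236.24556]]
(array([ 498.8, -293.9]), array([ 44.4, 100.3]), 64.5)
(array([ 518.5, -249.6]), array([47.1, 99.6]), 64.9)
offcut (array([ 305.9, -407.3]), array([ 46.8, 139.5]), 79.3) 29.918799022774124
tape (array([318. , 344.8]), array([98.4, 97.3]), 89.6) 30.3014935032852
clamp (array([730. , -13.3]), array([139.3,  72.5]), 23.7) 25.11396788730451
small (array([ 505.4, -143.4]), array([29.3, 28.5]), 61.3) 97.10117436670726
```

```bash
cat >> h.py <<'E'
from scipy.spatial.transform import Rotation as Ro
def pose():
    from workcell import arm
    s=arm.state(); T=np.eye(4); T[:3,:3]=Ro.from_euler('xyz',s["tool_rot"]).as_matrix(); T[:3,3]=s["position"]; return T
def go(x,y,z,yaw,T=None):
    """print the tool-frame shift and turn from T (now) to TCP x,y,z, tool down, yaw deg"""
    T=pose() if T is None else T; R=Ro.from_euler('xyz',[np.pi,0,np.radians(yaw)]).as_matrix()
    d=T[:3,:3].T@(np.array([x,y,z])-T[:3,3]); r=Ro.from_matrix(T[:3,:3].T@R).as_rotvec(degrees=True)
    print("shift",d.round(1),"turn",r.round(2)); 
    G=np.eye(4);G[:3,:3]=R;G[:3,3]=[x,y,z]; return G
def wcloud():
    from workcell import read_camera
    T=pose(); p,d=read_camera("wrist"); return p,cloud("wrist",d,T@camera_params("wrist")["tool_from_camera"])
E
python3 -c "
from h import *
go(512.3,262.2,224,97.9)"
```

```text
shift [-352.4  -94.8    0. ] turn [-6.000e-02  3.000e-02  5.696e+01]
```

```bash
python3 -m jog '[-352.4,-94.8,0,0,0,57,1,-352.4,-94.8,0,0,0,57,1,-352.4,-94.8,0,0,0,57,1,-352.4,-94.8,0,0,0,57,1,-352.4,-94.8,0,0,0,57,1,-352.4,-94.8,0,0,0,57,1,-352.4,-94.8,0,0,0,57,1,-352.4,-94.8,0,0,0,57,1,-352.4,-94.8,0,0,0,57,1,-352.4,-94.8,0,0,0,57,1]'
python3 - <<'E'
from h import *
p,W=wcloud(); cv2.imwrite("pics/w1.png",p); np.savez("pics/w1.npz",p=p,W=W)
P=W.reshape(-1,3);P=P[~np.isnan(P[:,2])]
P=P[np.hypot(P[:,0]-512,P[:,1]-262)<75]
def rect(P): 
    r=cv2.minAreaRect(P[:,:2].astype(np.float32)); return np.round(r[0],1),np.round(r[1],1),round(r[2],1)
print(np.histogram(P[:,2],bins=range(-10,130,5)))
th=np.radians(7.9);A=np.array([[np.cos(th),np.sin(th)],[-np.sin(th),np.cos(th)]])
for lo,hi in((111,120),(95,104)):
    Q=P[(P[:,2]>lo)&(P[:,2]<hi)]; L=(Q[:,:2]-[512.3,262.2])@A.T
    print(lo,len(Q),rect(Q),"local rng",np.percentile(L,[.5,99.5],axis=0).round(1),Q[:,2].mean())
    for s in(-1,1):
        m=(L[:,1]*s>0);print(s,rect(Q[m]),np.percentile(L[m],[1,99],axis=0).round(1))
E
```

```text
clock: 1.35
position: [511.8, 263.1, 224.6]
tool_rot: [3.141, -0.0, 1.71]
force: [0.1, 0.2, -0.9]
gripper_width: 1.004
finger_force: 0.0
(array([   0, 2550, 2658,  354,  262,  115,   33,  116,   50,  115,   91,
         78,  134,   96,  106,  164,  112,  124,  177,  313,  337, 2300,
       1996,  352, 2399, 1523,    0]), array([-10,  -5,   0,   5,  10,  15,  20,  25,  30,  35,  40,  45,  50,
        55,  60,  65,  70,  75,  80,  85,  90,  95, 100, 105, 110, 115,
       120, 125]))
111 3849 (array([513.8, 260.4]), array([100. ,  74.2]), 7.8) local rng [[-48.1 -38.7]
 [ 50.4  34.9]] 114.67462878543337
-1 (array([518. , 229.8]), array([100. ,  12.4]), 7.9) [[-47.5 -38.7]
 [ 49.7 -27. ]]
1 (array([509.7, 291.3]), array([99.8, 12. ]), 7.9) [[-47.2  23.4]
 [ 49.8  34.9]]
95 4217 (array([513.1, 265.8]), array([98.4, 63.2]), 7.7) local rng [[-44.5 -27.7]
 [ 46.   34.9]] 99.81397882602857
-1 (array([515.5, 248.5]), array([98.4, 28.2]), 7.7) [[-42.6 -27.7]
 [ 44.5  -0.2]]
1 (array([511. , 279.7]), array([96.2, 35. ]), 7.7) [[-38.6   0.5]
 [ 34.5  34.9]]
```

View pics/w1.png

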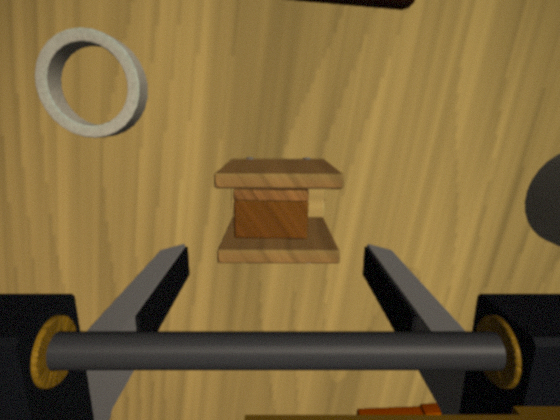

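The wrist view shows the block top at columns 234–309, rows 188–238, with the stall around (278,210) and the open fingers centred on column 275. The top and wrist cameras disagree by about 2 mm, so I'll use the fingers themselves to calibrate the wrist camera.

```bash
python3 - <<'E'
from h import *
W=np.load("pics/w1.npz")["W"]; T=pose()
L=(W-T[:3,3])@T[:3,:3]; Q=L.reshape(-1,3); Q=Q[~np.isnan(Q[:,2])]
F=Q[(Q[:,2]<25)&(Q[:,2]>-60)&(abs(Q[:,1])<75)]
print("finger tipmost z",np.percentile(F[:,2],99.5))
for lo,hi in((14,22),(5,14),(-10,5)):
  for s in(-1,1):
    G=F[(F[:,2]>lo)&(F[:,2]<hi)&(F[:,1]*s>0)]
    print(lo,s,len(G),np.percentile(G,[1,50,99],axis=0).round(1).tolist() if len(G) else"")
# block top in tool frame
B=W.reshape(-1,3);m=(B[:,2]>96)&(B[:,2]<103);B=B[m]
th=np.radians(7.9);A=np.array([[np.cos(th),np.sin(th)],[-np.sin(th),np.cos(th)]])
l=(B[:,:2]-[513.8,260.4])@A.T; k=(abs(l[:,1])<24.5)&(abs(l[:,0])<45);B=B[k];l=l[k]
print("block",cv2.minAreaRect(B[:,:2].astype(np.float32)),np.percentile(l,[1,99],axis=0),B[:,2].mean())
print(T[:3,3])
E
```

```text
finger tipmost z 18.017715825310106
14 -1 110 [[-7.6, -53.3, 14.1], [4.5, -47.7, 16.3], [9.8, -47.3, 19.3]]
14 1 114 [[-7.7, 46.2, 14.0], [5.0, 46.6, 16.2], [9.8, 52.7, 19.4]]
5 -1 289 [[-7.5, -58.6, 5.1], [7.8, -47.9, 9.2], [9.9, -47.2, 13.7]]
5 1 291 [[-7.6, 46.1, 5.1], [7.9, 47.0, 9.4], [10.0, 57.7, 13.9]]
-10 -1 609 [[-7.5, -59.0, -9.9], [8.0, -48.6, -3.1], [10.0, -47.1, 4.8]]
-10 1 612 [[-7.6, 46.2, -9.9], [8.1, 47.1, -3.1], [10.1, 58.1, 4.8]]
block ((507.25408935546875, 259.72869873046875), (62.0121955871582, 42.5341796875), 7.663701057434082) [[-36.6273088  -20.08959986]
 [ 23.6270292   21.06879951]] 99.87632113465428
[511.9162863  263.01780656 224.61290677]
```

```bash
python3 -m jog '[0,0,0,0,0,90,1,0,0,0,0,0,90,1,0,0,0,0,0,90,1,0,0,0,0,0,90,1,0,0,0,0,0,90,1,0,0,0,0,0,90,1,0,0,0,0,0,90,1,0,0,0,0,0,90,1,0,0,0,0,0,90,1,0,0,0,0,0,90,1,0,0,0,0,0,90,1]'
cat >> h.py <<'E'
def stall(W,c,yaw,band=(111,120),R=75):
    "centre and yaw of the rectangle round the cheek tops"
    P=W.reshape(-1,3);P=P[(P[:,2]>band[0])&(P[:,2]<band[1])];P=P[np.hypot(P[:,0]-c[0],P[:,1]-c[1])<R]
    r=cv2.minAreaRect(P[:,:2].astype(np.float32)); return r
E
python3 - <<'E'
from h import *
T1=np.eye(4)
W1=np.load("pics/w1.npz")["W"]; p,W2=wcloud(); T=pose(); np.savez("pics/w2.npz",p=p,W=W2)
r1=stall(W1,(513,261),7.9);r2=stall(W2,(513,261),7.9);print(r1,r2,T[:3,3])
R1=Ro.from_euler('xyz',[np.pi,0,1.71]).as_matrix()[:2,:2]; R2=T[:2,:2]
A=np.block([[np.eye(2),R1],[np.eye(2),R2]]);x=np.linalg.solve(A,np.r_[r1[0],r2[0]])
print("stall",x[:2],"bias tool",x[2:])
E
```

```text
clock: 2.78
position: [512.3, 262.5, 224.5]
tool_rot: [3.142, -0.0, 0.139]
force: [-0.6, 0.0, -0.9]
gripper_width: 1.002
finger_force: 0.0
((513.839111328125, 260.43341064453125), (100.01073455810547, 74.20930480957031), 7.819103240966797) ((513.6654663085938, 260.5401306152344), (99.75723266601562, 74.11675262451172), 7.656583786010742) [512.31958877 262.46347751 224.48452122]
stall [513.80562946 260.57356167] bias tool [-0.14344107  0.0137114 ]
```

The stall reads the same from both yaws, so the wrist camera is good to about 0.2 mm: the narrow stall is at (513.8, 260.6), yaw 7.75°. Next I grasp the block.

```bash
python3 -c "
from h import *
G=go(507.4,259.8,224.5,97.75)
go(507.4,259.8,58,97.75)"
```

```text
shift [-5.2  2.  -0. ] turn [  0.    -0.   -89.79]
shift [ -5.3   2.  166.5] turn [  0.    -0.   -89.79]
```

```bash
python3 -m jog '[-5.2,2,0,0,0,-89.8,1,-5.2,2,0,0,0,-89.8,1,-5.2,2,0,0,0,-89.8,1,-5.2,2,0,0,0,-89.8,1,-5.2,2,0,0,0,-89.8,1,-5.2,2,0,0,0,-89.8,1,-5.2,2,0,0,0,-89.8,1,-5.2,2,0,0,0,-89.8,1,-5.2,2,10,0,0,-89.8,1,-5.2,2,30,0,0,-89.8,1,-5.2,2,60,0,0,-89.8,1,-5.2,2,60,0,0,-89.8,1]'
python3 -c "
from h import *
go(507.4,259.8,58,97.75)"
```

```text
clock: 4.32
position: [506.7, 259.3, 162.8]
tool_rot: [-3.138, 0.001, 1.705]
force: [0.3, 0.2, -0.2]
gripper_width: 1.001
finger_force: 0.0
shift [  0.5   1.1 104.8] turn [-0.2   0.06 -0.05]
```

```bash
python3 -m jog '[0.2,0.2,30,0,0,0,1,0.2,0.2,65,0,0,0,1,0.2,0.2,95,0,0,0,1,0.2,0.2,105,0,0,0,1,0.2,0.2,105,0,0,0,1,0.2,0.2,105,0,0,0,0.3,0.2,0.2,105,0,0,0,0.1,0.2,0.2,105,0,0,0,0.1,0.2,0.2,105,0,0,0,0.1,0.2,0.2,105,0,0,0,0.1]' 20; python3 -c "
from h import *
go(507.4,259.8,58,97.75)"
```

```text
clock: 5.58
position: [507.9, 259.9, 59.8]
tool_rot: [3.141, -0.0, 1.704]
force: [-1.2, -0.5, 4.6]
gripper_width: 0.659
finger_force: 20.0
shift [-0.1 -0.5  1.8] turn [ 0.02 -0.01 -0.09]
```

```bash
python3 -m jog '[0,0,-15,0,0,0,0.1,0,0,-40,0,0,0,0.1,0,0,-75,0,0,0,0.1,0,0,-110,0,0,0,0.1,0,0,-130,0,0,0,0.1,0,0,-130,0,0,0,0.1]'; python3 -c "
from h import *
go(480,60,190,97.75)"
```

```text
clock: 6.32
position: [508.1, 260.1, 191.2]
tool_rot: [3.139, -0.001, 1.705]
force: [0.3, 0.3, -2.5]
gripper_width: 0.659
finger_force: 20.0
shift [-194.5  -54.5    0.9] turn [ 0.16 -0.05 -0.09]
```

```bash
python3 -m jog '[-30,-8,0,0,0,0,0.1,-75,-21,0,0,0,0,0.1,-130,-36,0,0,0,0,0.1,-175,-49,0,0,0,0,0.1,-194,-54,0,0,0,0,0.1,-194,-54,30,0,0,0,0.1,-194,-54,70,0,0,0,0.1,-194,-54,110,0,0,0,0.1,-194,-54,130,0,0,0,0.1,-194,-54,136,0,0,0,0.1,-194,-54,136,0,0,0,0.1,-194,-54,136,0,0,0,0.1]'
```

```text
clock: 7.82
position: [480.5, 60.5, 54.2]
tool_rot: [3.14, 0.0, 1.705]
force: [0.5, -0.2, -2.5]
gripper_width: 0.66
finger_force: 20.0
```

```bash
python3 -m jog '[0,0,1.5,0,0,0,0.1,0,0,2.7,0,0,0,0.1,0,0,3.5,0,0,0,0.1,0,0,4.2,0,0,0,0.1,0,0,4.6,0,0,0,0.1,0,0,4.6,0,0,0,0.1]'
```

```text
clock: 8.57
position: [480.1, 60.4, 49.8]
tool_rot: [3.142, 0.0, 1.705]
force: [-6.9, 0.1, 13.0]
gripper_width: 0.659
finger_force: 20.0
```

```bash
python3 -m jog '[0,0,-0.5,0,0,0,0.8,0,0,-0.5,0,0,0,1,0,0,-0.5,0,0,0,1,0,0,-40,0,0,0,1,0,0,-100,0,0,0,1,0,0,-160,0,0,0,1,0,0,-185,0,0,0,1,0,0,-185,0,0,0,1]'; python3 -c "
from h import *
go(510,-270,240,65)"
```

```text
clock: 9.57
position: [480.6, 60.5, 235.2]
tool_rot: [3.138, 0.0, 1.704]
force: [0.6, 0.9, -1.1]
gripper_width: 1.005
finger_force: 0.0
shift [-331.4  -14.9   -4.8] turn [ 0.18 -0.04 32.66]
```

```bash
python3 -m jog '[-331,-15,-5,0,0,32.7,1,-331,-15,-5,0,0,32.7,1,-331,-15,-5,0,0,32.7,1,-331,-15,-5,0,0,32.7,1,-331,-15,-5,0,0,32.7,1,-331,-15,-5,0,0,32.7,1,-331,-15,-5,0,0,32.7,1,-331,-15,-5,0,0,32.7,1,-331,-15,-5,0,0,32.7,1,-331,-15,-5,0,0,32.7,1]'
cat > bot.py <<'E'
from h import *
from scipy.optimize import least_squares
p,W=wcloud(); cv2.imwrite("pics/w3.png",p); np.savez("pics/w3.npz",p=p,W=W)
c=np.array([511,-272]);r=stall(W,c,65);print("stall",r,pose()[:3,3])
P=W.reshape(-1,3);P=P[~np.isnan(P[:,2])]
d=P[:,:2]-r[0];th=np.radians(-25);l=d@np.array([[np.cos(th),np.sin(th)],[-np.sin(th),np.cos(th)]]).T
B=P[(abs(l[:,1])<32)&(abs(l[:,0])<50)]
for lo,hi,R in((116,124,14),(128,126,14),(40,99,22),(115,122,14)):
    Q=B[(B[:,2]>lo)&(B[:,2]<hi)]
    if len(Q)<5: continue
    f=least_squares(lambda v:np.hypot(Q[:,0]-v[0],Q[:,1]-v[1])-R,Q.mean(0)[:2]+[8,0],loss="soft_l1")
    print(lo,hi,len(Q),f.x.round(1),np.median(abs(f.fun)).round(2))
Q=B[(B[:,2]>123)&(B[:,2]<128)]; print("collar top",cv2.minEnclosingCircle(Q[:,:2].astype(np.float32)),len(Q))
Q=B[B[:,2]>144]; print("tip",Q.mean(0),len(Q))
E
python3 bot.py
```

```text
clock: 10.82
position: [509.5, -268.8, 239.1]
tool_rot: [3.141, -0.0, 1.135]
force: [-1.2, -0.3, -0.2]
gripper_width: 1.001
finger_force: 0.0
stall ((509.8796691894531, -273.49932861328125), (94.02344512939453, 100.21786499023438), 65.07331848144531) [ 509.44762734 -269.0071804   239.05856774]
116 124 58 [ 522.7 -243.8] 2.66
40 99 234 [ 526.4 -231.4] 4.49
115 122 52 [ 521.6 -243.3] 2.7
collar top ((510.7556457519531, -265.19964599609375), 14.056138038635254) 587
tip [ 530.44927646 -258.29563052  320.46076329] 26840
```

View pics/w3.png

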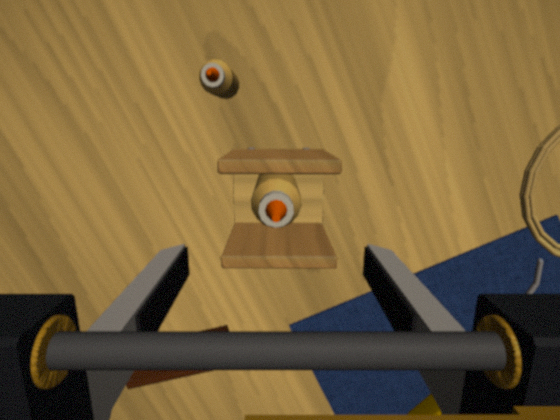

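The wrist view shows the bottle collar at (277,208) inside the wide stall, centred near (279,205). The collar circle fits r = 14.06 mm, which matches. The bottle axis is at (510.8, -265.2) and the wide stall at (509.9, -273.5), yaw -24.9°.

```bash
python3 -c "
from h import *
go(510.8,-265.2,80,65.07)"
```

```text
shift [  4.   -0.4 159.1] turn [ 0.02  0.   -0.06]
```

```bash
python3 -m jog '[4,-0.4,0,0,0,0,1,4,-0.4,30,0,0,0,1,4,-0.4,75,0,0,0,1,4,-0.4,120,0,0,0,1,4,-0.4,150,0,0,0,1,4,-0.4,159,0,0,0,1,4,-0.4,159,0,0,0,1,4,-0.4,159,0,0,0,0,4,-0.4,159,0,0,0,0,4,-0.4,159,0,0,0,0,4,-0.4,159,0,0,0,0,4,-0.4,159,0,0,0,0]' 20
```

```text
clock: 12.38
position: [510.6, -265.9, 79.9]
tool_rot: [3.142, 0.0, 1.134]
force: [0.1, 0.2, -0.6]
gripper_width: 0.516
finger_force: 0.0
```

```bash
python3 -m jog '[0,0,0,0,0,0,-0.3,0,0,0,0,0,0,-0.3,0,0,0,0,0,0,-0.3]' 20;  python3 -m jog '[0,0,-10,0,0,0,-0.3,0,0,-30,0,0,0,-0.3,0,0,-65,0,0,0,-0.3,0,0,-105,0,0,0,-0.3,0,0,-135,0,0,0,-0.3,0,0,-145,0,0,0,-0.3,0,0,-145,0,0,0,-0.3]';python3 -c "
from h import *
go(513.8,260.5,225,97.75)"
```

```text
clock: 12.75
position: [510.6, -265.9, 79.9]
tool_rot: [3.142, 0.0, 1.134]
force: [-0.8, -0.6, 0.3]
gripper_width: 0.465
finger_force: 20.0
clock: 13.62
position: [510.5, -265.8, 224.7]
tool_rot: [3.142, -0.0, 1.134]
force: [-0.4, -0.5, -2.6]
gripper_width: 0.463
finger_force: 20.0
shift [ 4.782e+02 -2.198e+02 -3.000e-01] turn [  0.     0.   -32.79]
```

```bash
python3 -m jog '[20,-9,0,0,0,-2,-0.3,70,-32,0,0,0,-6,-0.3,120,-55,0,0,0,-10,-0.3,175,-80,0,0,0,-14,-0.3,230,-106,0,0,0,-18,-0.3,285,-131,0,0,0,-22,-0.3,340,-156,0,0,0,-26,-0.3,390,-179,0,0,0,-29,-0.3,435,-200,0,0,0,-31,-0.3,465,-214,0,0,0,-32.8,-0.3,478,-220,0,0,0,-32.8,-0.3,478,-220,0,0,0,-32.8,-0.3]'; python3 -m jog '[0,0,0,0,0,0,-0.3,0,0,0,0,0,0,-0.3]'; python3 - <<'E'
from h import *
T=pose();p,W=wcloud();print(T[:3,3]); cv2.imwrite("pics/w4.png",p)
L=((W-T[:3,3])@T[:3,:3]).reshape(-1,3); 
Q=L[(L[:,2]<-43)&(L[:,2]>-48)&(np.hypot(L[:,0],L[:,1])<25)]
print("collar",cv2.minEnclosingCircle(Q[:,:2].astype(np.float32)),len(Q))
print("stall",stall(W,(513.8,260.5),7.8))
go(513.9,259.9,225,97.75)
E
```

```text
clock: 15.12
position: [513.0, 260.8, 224.0]
tool_rot: [-3.14, 0.0, 1.707]
force: [0.5, -0.3, -2.2]
gripper_width: 0.463
finger_force: 20.0
clock: 15.38
position: [513.8, 259.4, 224.9]
tool_rot: [3.142, 0.0, 1.705]
force: [-0.0, -0.7, -2.4]
gripper_width: 0.465
finger_force: 20.0
[513.77765095 259.41059219 224.91623438]
collar ((6.16050386428833, -0.14240607619285583), 23.489944458007812) 2045
stall ((513.5001220703125, 263.0906982421875), (99.73719787597656, 68.55162811279297), 7.837600231170654)
shift [ 0.3  0.2 -0.1] turn [ 0.01  0.   -0.06]
```

View pics/w4.png

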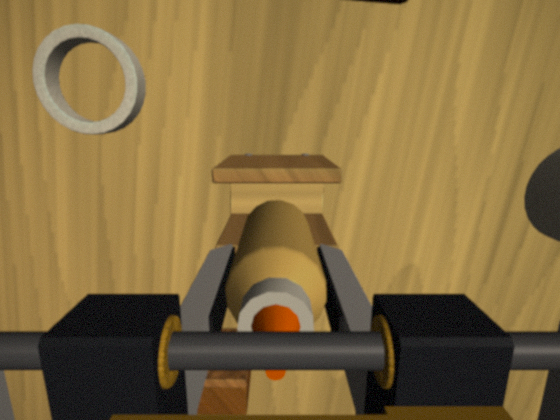

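The bottle hangs upright between the fingers (collar about (276,308)) over the empty narrow stall (far cheek about (277,168)). I'll lower it in stages and watch the force.

```bash
python3 -m jog '[0.5,0,20,0,0,0,-0.3,0.5,0,55,0,0,0,-0.3,0.5,0,85,0,0,0,-0.3,0.5,0,100,0,0,0,-0.3,0.5,0,110,0,0,0,-0.3,0.5,0,110,0,0,0,-0.3]'; python3 -m jog '[0,0,10,0,0,0,-0.3,0,0,20,0,0,0,-0.3,0,0,28,0,0,0,-0.3,0,0,31,0,0,0,-0.3,0,0,31,0,0,0,-0.3]'
```

```text
clock: 16.18
position: [513.7, 260.8, 115.0]
tool_rot: [3.142, -0.0, 1.706]
force: [0.5, 0.3, -1.8]
gripper_width: 0.463
finger_force: 20.0
clock: 16.8
position: [513.5, 260.8, 83.7]
tool_rot: [-3.141, 0.0, 1.706]
force: [0.4, 1.4, -1.9]
gripper_width: 0.462
finger_force: 20.0
```

```bash
python3 -m jog '[0,0,1.5,0,0,0,-0.3,0,0,2.7,0,0,0,-0.3,0,0,3.5,0,0,0,-0.3,0,0,4,0,0,0,-0.3,0,0,4.2,0,0,0,-0.3,0,0,4.2,0,0,0,-0.3]'
```

```text
clock: 17.55
position: [513.6, 260.9, 79.8]
tool_rot: [3.141, -0.0, 1.706]
force: [-0.3, -0.5, 1.2]
gripper_width: 0.461
finger_force: 20.0
```

```bash
python3 -m jog '[0,0,0.2,0,0,0,0.3,0,0,0.2,0,0,0,0.6,0,0,0.2,0,0,0,0.6,0,0,-30,0,0,0,0.6,0,0,-85,0,0,0,1,0,0,-140,0,0,0,1,0,0,-160,0,0,0,1,0,0,-160,0,0,0,1]'; python3 - <<'E'
from h import *
T=pose();p,W=wcloud(); cv2.imwrite("pics/w5.png",p)
r=stall(W,(513.8,260.5),7.8);print("stall",r)
B=W.reshape(-1,3);B=B[np.hypot(B[:,0]-513.8,B[:,1]-260.5)<24];Q=B[(B[:,2]>123)&(B[:,2]<128)]
print("collar",cv2.minEnclosingCircle(Q[:,:2].astype(np.float32)),len(Q),"top",np.percentile(B[:,2],99.5))
go(480,60,235,7.75)
E
```

```text
clock: 18.55
position: [513.9, 261.0, 240.9]
tool_rot: [3.139, -0.001, 1.706]
force: [0.5, 0.7, -1.2]
gripper_width: 1.002
finger_force: 0.0
stall ((513.700927734375, 260.37921142578125), (100.05559539794922, 73.7783432006836), 7.614614009857178)
collar ((512.9862670898438, 261.72235107421875), 14.013667106628418) 573 top 346.86975436532094
shift [-194.5  -60.3    4.2] turn [ 0.   -0.   90.01]
```

The bottle is standing in the narrow stall, 1.4 mm off centre, with its collar top at the right height. Next is regripping the block.

```bash
python3 -m jog '[-194.5,-60,4,0,0,90,1,-194.5,-60,4,0,0,90,1,-194.5,-60,4,0,0,90,1,-194.5,-60,4,0,0,90,1,-194.5,-60,4,0,0,90,1,-194.5,-60,4,0,0,90,1,-194.5,-60,4,0,0,90,1,-194.5,-60,4,0,0,90,1,-194.5,-60,4,0,0,90,1,-194.5,-60,4,0,0,90,1,-194.5,-60,4,0,0,90,1]'; python3 - <<'E'
from h import *
T=pose();p,W=wcloud();cv2.imwrite("pics/w6.png",p);print(T[:3,3])
r=stall(W,(480,60),7.75,band=(85,95),R=50);print("block",r)
go(*r[0],46,7.75)
E
```

```text
clock: 19.98
position: [480.1, 60.0, 234.9]
tool_rot: [-3.141, 0.001, 0.137]
force: [-0.6, 0.4, 0.9]
gripper_width: 1.001
finger_force: 0.0
[480.14236328  60.01273384 234.87253614]
block ((479.0887756347656, 60.442481994628906), (62.00197219848633, 42.06631088256836), 7.343985557556152)
shift [ -0.9  -0.6 189.1] turn [-0.    0.05  0.09]
```

```bash
python3 -m jog '[-0.9,-0.6,20,0,0,0.4,1,-0.9,-0.6,65,0,0,0.4,1,-0.9,-0.6,115,0,0,0.4,1,-0.9,-0.6,160,0,0,0.4,1,-0.9,-0.6,180,0,0,0.4,1,-0.9,-0.6,185,0,0,0.4,1,-0.9,-0.6,185,0,0,0.4,1,-0.9,-0.6,185,0,0,0.4,0,-0.9,-0.6,185,0,0,0.4,-0.3,-0.9,-0.6,185,0,0,0.4,-0.3,-0.9,-0.6,185,0,0,0.4,-0.3,-0.9,-0.6,185,0,0,0.4,-0.3]' 20;python3 -m jog '[0,0,0,0,0,0,-0.3,0,0,0,0,0,0,-0.3]' 
```

```text
clock: 21.52
position: [479.4, 60.5, 50.7]
tool_rot: [3.142, -0.0, 0.128]
force: [-0.0, 0.8, 0.4]
gripper_width: 0.506
finger_force: 0.0
clock: 21.78
position: [479.4, 60.5, 50.7]
tool_rot: [3.142, 0.0, 0.128]
force: [0.1, -0.6, 0.6]
gripper_width: 0.445
finger_force: 20.0
```

```bash
python3 -m jog '[0,0,-10,0,0,0,-0.3,0,0,-40,0,0,0,-0.3,0,0,-85,0,0,0,-0.3,0,0,-125,0,0,0,-0.3,0,0,-150,0,0,0,-0.3,0,0,-150,0,0,0,-0.3]';python3 -c "
from h import *
go(509.9,-273.5,201,65.07)"
```

```text
clock: 22.52
position: [479.9, 60.5, 202.3]
tool_rot: [3.141, -0.003, 0.128]
force: [0.2, 0.2, -3.3]
gripper_width: 0.445
finger_force: 20.0
shift [-13.  335.1   1.4] turn [  0.11  -0.17 -57.71]
```

```bash
python3 -m jog '[-1,20,0,0,0,-5,-0.3,-2,60,0,0,0,-12,-0.3,-4,100,0,0,0,-19,-0.3,-6,145,0,0,0,-26,-0.3,-7,190,0,0,0,-33,-0.3,-9,235,0,0,0,-40,-0.3,-11,275,0,0,0,-47,-0.3,-12,310,0,0,0,-53,-0.3,-13,330,0,0,0,-57.7,-0.3,-13,335,0,0,0,-57.7,-0.3,-13,335,0,0,0,-57.7,-0.3,-13,335,0,0,0,-57.7,-0.3]';python3 -c "
from h import *
go(509.9,-273.2,201,65.07)"
```

```text
clock: 24.02
position: [509.4, -272.6, 200.5]
tool_rot: [-3.141, -0.0, 1.135]
force: [0.8, 0.5, -3.3]
gripper_width: 0.447
finger_force: 20.0
shift [-0.4  0.7 -0.5] turn [-0.02 -0.01 -0.02]
```

```bash
python3 -m jog '[-0.4,0.5,15,0,0,0,-0.3,-0.4,0.5,30,0,0,0,-0.3,-0.4,0.5,42,0,0,0,-0.3,-0.4,0.5,50,0,0,0,-0.3,-0.4,0.5,50,0,0,0,-0.3]';python3 -m jog '[0,0,15,0,0,0,-0.3,0,0,40,0,0,0,-0.3,0,0,65,0,0,0,-0.3,0,0,80,0,0,0,-0.3,0,0,86,0,0,0,-0.3,0,0,86,0,0,0,-0.3]'
```

```text
clock: 24.65
position: [509.5, -273.9, 150.0]
tool_rot: [-3.141, -0.0, 1.135]
force: [0.3, 0.5, -2.6]
gripper_width: 0.447
finger_force: 20.0
clock: 25.4
position: [509.8, -274.1, 64.8]
tool_rot: [3.141, 0.0, 1.135]
force: [-0.0, 0.0, -2.2]
gripper_width: 0.446
finger_force: 20.0
```

```bash
python3 -m jog '[0,0,1.5,0,0,0,-0.3,0,0,2.7,0,0,0,-0.3,0,0,3.5,0,0,0,-0.3,0,0,4,0,0,0,-0.3,0,0,4.3,0,0,0,-0.3,0,0,4.3,0,0,0,-0.3]'
```

```text
clock: 26.15
position: [509.8, -274.0, 60.7]
tool_rot: [3.141, 0.0, 1.135]
force: [-2.1, 0.6, 3.3]
gripper_width: 0.449
finger_force: 20.0
```

Contact was gentle at the expected height. Now I release, back off and check.

```bash
python3 -m jog '[0,0,0,0,0,0,0.3,0,0,0,0,0,0,0.7,0,0,0,0,0,0,0.7,0,0,-30,0,0,0,0.7,0,0,-85,0,0,0,1,0,0,-140,0,0,0,1,0,0,-185,0,0,0,1,0,0,-185,0,0,0,1]'; python3 - <<'E'
from h import *
from workcell import read_camera
T=pose();p,W=wcloud();cv2.imwrite("pics/w7.png",p);c=(509.9,-273.5)
print("stall",stall(W,c,0)); 
P=W.reshape(-1,3);P=P[(P[:,2]>96)&(P[:,2]<104)];th=np.radians(-24.93)
l=(P[:,:2]-c)@np.array([[np.cos(th),np.sin(th)],[-np.sin(th),np.cos(th)]]).T
Q=l[(abs(l[:,1])<34)&(abs(l[:,0])<30)];print("block local",cv2.minAreaRect(Q.astype(np.float32)))
p,d=read_camera("top");cv2.imwrite("pics/top1.png",cv2.resize(p[90:340,110:470],None,fx=2,fy=2))
t=cloud("top",d)
for n,(u0,u1,v0,v1) in dict(offcut=(420,450,262,326),tape=(118,165,265,310),clamp=(262,308,110,166),small=(322,345,203,225)).items():
    P=t[v0:v1,u0:u1].reshape(-1,3);Q=P[P[:,2]>10];print(n,np.round(cv2.minAreaRect(Q[:,:2].astype(np.float32))[0],1))
E
```

```text
clock: 27.15
position: [510.6, -274.5, 249.0]
tool_rot: [3.135, 0.001, 1.136]
force: [0.1, -0.8, -0.7]
gripper_width: 0.997
finger_force: 0.0
stall ((509.8070983886719, -273.23797607421875), (93.28988647460938, 99.92721557617188), 64.93719482421875)
block local ((-0.5407619476318359, -0.6566143035888672), (62.218563079833984, 41.91218185424805), 89.61526489257812)
offcut [ 324.4 -173.5]
tape [317.9 344.5]
clamp [730.2 -14.6]
small [ 505.2 -143.6]
```

View pics/w7.png

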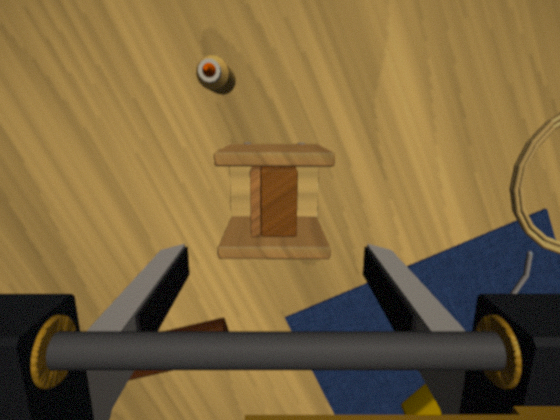

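View pics/top1.png

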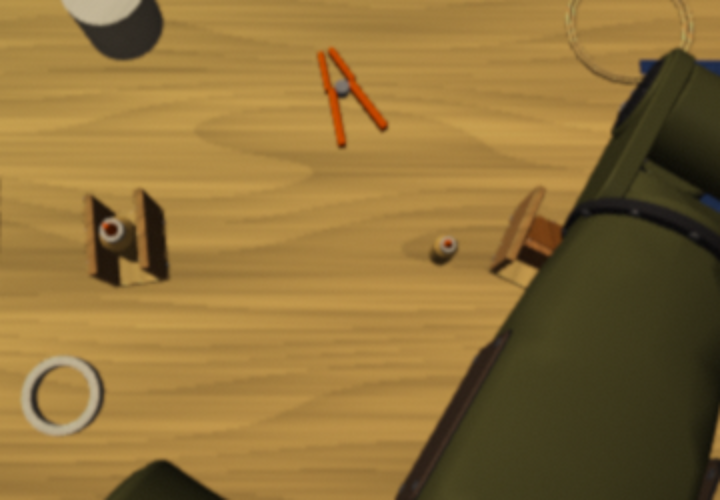

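The block sits crosswise and centred in the wide stall (pixels 250–298, 167–237), and the bottle stands in the narrow stall (crop 112,232). The tape, clamp and small bottle haven't moved. The offcut is hidden by the arm from above, but in the wrist view it lies where it was.

```bash
python3 -c "
from workcell import arm
print(arm.finish_job())"
```

```text
the job is handed in; nothing more can be done
None
```

The swap is done and handed in at about 27 s: the glue bottle stands upright in the narrow stall and the sanding block stands crosswise in the wide stall; the tape roll and clamp measured unmoved, and the offcut, hidden from the top camera, looked unmoved in the wrist view.

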